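# Draw a tube from the centrifuge rotor and hold it upright

### The job

The centrifuge has run down and its lid is off. Turn the rotor (it has a knob at its centre) until the sample tube (the one with the tall ribbed screw cap) is at the rear of the bowl, in line with the lug on the rim, so that it leans away from the lug; then draw it out of its sloping pocket, bring it upright, cap on top, and finish while still holding it upright and still, its tip well clear above the machine's rim. On the way never tip the tube much further over than it lay in the rotor, leave the rotor where you set it with the balance tube in its pocket, and do not disturb the lid, rack, wash bottle or cup.

Things in the scene. Friction and masses are not known exactly. Their poses are not given: they have to be found in the camera images.
- centrifuge: Bench centrifuge, a white drum 282 mm in diameter and 160 mm high (rim at z = 0.160), open on top, with a control box at its front (to 168 mm from the axis, two small dials on it). Heavy, does not move. Origin on the drum's axis at bench height; x points to the rear, to the lug on the rim; y to the left, z up. Bowl 248 mm inside, floor at 62 mm.
- rim_lug (a point): The small black lug on the rear of the drum's rim (14 x 12 mm, standing 10 mm above the rim, 134 mm from the axis along the centrifuge's x): the mark. This point is at the top of it, z = 0.170.
- hub_knob (a point): The rotor's black ribbed centre knob, 36 mm in diameter and 34 mm high (z = 0.131 to 0.165), on the drum's axis and fixed to the rotor; this point is on the axis at z = 0.152, where to grip it. The rotor turns with it about the vertical, either way, without stops, with a light friction (about 0.05 N m), and stays where it is left.
- pocket (a point): Centre of the mouth of the sample tube's sleeve in the rotor, 66 mm from the rotor's axis, z = 0.140. The sleeve (inside 19.4 mm, outside 24 mm, 68 mm deep) slopes 40 degrees from vertical: its mouth is towards the axis, its foot outward. It turns with the rotor.
- far_pocket (a point): The same for the balance tube's sleeve, straight across the rotor.
- tube_cap (a point): Sample tube: white, 17 mm in diameter, pointed foot, grey ribbed screw cap 24 mm in diameter and 22 mm tall; 119 mm long, about 24 g. This point: centre of the cap, 108 mm from the tip; z axis along the tube, tip to cap. Seated, it leans about 43 degrees towards the rotor's axis, cap centre 40 mm beyond the sleeve's mouth along the slope (39 mm from the axis, z = 0.168); it is out after 70 mm.
- tube_tip (a point): Pointed foot of the sample tube, on its axis, 108 mm from the centre of the cap.
- tube: The same sample tube as a body; origin at the tip, z along the tube towards the cap.
- balance_cap (a point): Balance tube: the same white tube with a low smooth snap cap (21 mm in diameter, 7 mm tall), in the pocket across from the sample tube. This point is the centre of its cap, seated 32.5 mm beyond its sleeve's mouth. To be left in its pocket.
- balance_tube: The balance tube as a body; origin at its tip.
- rotor: The rotor as a whole, an aluminium head with six steel sleeves 60 degrees apart, 1.3 kg; origin on its axis at bench height, x towards the sample tube's pocket, z up.
- lid: The centrifuge's grey lid lying on the bench, 276 mm in diameter, 71 mm high with its knob; origin under its centre. Bystander.
- rack: White tube rack 75 x 210 mm, 74 mm high, with three capped tubes standing to 110 mm; origin under its centre. Bystander.
- washbottle: Clear wash bottle with bent spout, 72 mm in diameter, 178 mm high; origin under its centre. Bystander.
- cup: Steel cup 84 mm across the rim, 110 mm high; origin under its centre. Bystander.
Not all that is in view belongs to the job. Of the things that look like the tube, the smaller one is meant.

How it is judged:
By the outcome, as a careful person would: the job done as asked, in the order asked, and still so for the second after the job is handed in, while the arm keeps its last pose, push and grip.
It also fails if it takes over 64 s, if anything falls off the work surface, if the arm or the gripper's body presses on something with over 40 N, if the wrist force passes 120 N, or if a joint passes its speed limit or range.

### The arm

A 6-joint arm with a two-finger parallel gripper is mounted at the origin on the work surface. World frame = base frame: x ahead of the robot, y to its left, z up, the work surface at z = 0. Lengths are in mm, angles in rad, forces in N, time in s.
With the tool pointing down it reaches from about 325 to 850 mm from the base axis. Payload 4.4 kg.
Tool frame: the origin (TCP) lies midway between the tips of the shut fingers; the grasp point (between the pads) lies 19 mm behind it; z points along the fingers, y is the direction in which the jaws open and shut (so a half turn about z gives the same grasp; the last joint's range is limited). The gripper opens to 94 mm and grips with 3 to 60 N. Pads are 16 mm wide; open, the fingers measure 119 mm over their backs; the gripper's body (75 mm by 177 mm) begins 78 mm behind the grasp point.
Start: joints at [-1.377, 0.207, 1.542, -0, 1.393, -0.15], TCP at [194.343, -541.164, 205.447] pointing down, gripper open.
Joint ranges: [-2.73, 2.73], [-0.86, 2.22], [0.23, 2.46], [-1.11, 4.25], [0.08, 2.63], [-2.82, 2.82]. Speed limits (rad/s): [2.79, 2.79, 3.14, 3.14, 3.14, 3.14].

### API

Orientations are given as a unit quaternion [w, x, y, z].
In Python, from workcell import sensors, vision, ctrl gives the robot as it stands. The module is installed in compiled form; this text tells all that it offers.
- The arm moves only by the shell command python3 -m jog 'ROWS' [FORCE]. ROWS is text: rows parted by semicolons, each of 5 numbers parted by spaces: the shift along the tool's x, y, z in m, then the turn about the tool's z in rad, then the finger opening in m, from 0 to 0.094. In form: tx ty tz roll fingers; .... A call has exactly 5 rows; each row is the pose to reach, as a shift and turn from the pose commanded when the call began, along the tool's axes at that moment; what a row does not reach only later rows make up. A row lasts 1/12 s, in which the tool goes at most 41.7 mm and 7.16 degrees, less where a joint would pass 70% of its speed; a pose out of reach is approached as far as the arm can. A call with a gripper value outside its range is refused whole. The fingers move at their own pace and stop on an object; FORCE is the grip in N (left out, the last holds). Time passes only in rows, so rows that repeat a pose let the fingers close, or fill a call up. It gives the time, the measured TCP pose, the force and the opening at its end, in the units of the state.
- sensors.get_obs(): the state, without advancing time (a new reading comes with each control period).
- vision.snapshot(name): name is "scene" or "top"; returns a dict with "img" (480x640x3 uint8, blue, green, red), "fx", "fy", "cx", "cy" (pixels), "D" ([k1, k2, p1, p2, k3] as OpenCV has them; the pictures are not rectified), "rvec" (rotation vector, rad) and "tvec" (3), from world to camera coordinates, as OpenCV has them. Camera axes: x right, y down, z forward; pixel columns grow to the right and rows downward; lengths in mm; the calibration is good to about 2 mm. A picture is of the moment at which its call begins. There is no depth.
- ctrl.close_job(): hands the job in, once; it reports no verdict.
Trained networks look in the newest picture that a camera, given by its name, has taken for a name from the list of things; names that differ only in an ending like _2 or _b are one class to them, and where a whole thing is asked for, a point or a joint stands for the part that bears it (a point fixed in the world has none). Each returns a list of dicts, best first, with "confidence" (0 to 1); they miss things now and then, are a little off and sometimes report something else, mostly with a low value. They report only what shows in the picture. A call takes as long as a camera call. They do not tell look-alikes from the thing itself.
- vision.look_for(camera, target): "at" ([row, column] in pixels, amid what is visible of it).
- vision.trace(camera, target): "pixels" (480x640 bool, what is visible of it) and "at" ([row, column] in pixels, amid what is visible of it).
The state is a dict: "time": time; "joints": joint angles; "joint_velocities": joint speeds; "joint_torque": joint torques, N m; "tool_pos": TCP position; "orientation": TCP orientation; "wrist_force": force on the tool from outside, world axes, zero at the start; "torque": the same for the moment, N m; "grip_width": finger opening in mm.
Only numpy, scipy, OpenCV 4.12 (cv2) and the standard library are available. Lean on these libraries where they do the work, as an engineer would, in place of code of your own. Each camera call takes 0.05 s, during which the arm holds its last target.

## Working session

There is one attempt and no reset: what is moved stays moved. The work goes in short steps, Python scripts to look and compute and a shell command to move; the robot and the scene stay as the last step left them, time stands still between calls to the robot, and variables do not carry over. Pictures are saved under pics/ and viewed, and the job is handed in when it is done.

```bash
mkdir -p pics; ls
cat > h.py <<'E'
from workcell import sensors, vision, ctrl
import numpy as np, cv2
from scipy.spatial.transform import Rotation as R
def K(s): return np.array([[s['fx'],0,s['cx']],[0,s['fy'],s['cy']],[0,0,1.]])
def proj(s,P):
    return cv2.projectPoints(np.array(P,float).reshape(-1,1,3),np.array(s['rvec'],float),np.array(s['tvec'],float),K(s),np.array(s['D'],float))[0].reshape(-1,2)
def ray(s,rc):
    uv=cv2.undistortPoints(np.array([[[rc[1],rc[0]]]],float),K(s),np.array(s['D'],float))[0,0]
    Rm=cv2.Rodrigues(np.array(s['rvec'],float))[0]; t=np.array(s['tvec'],float).ravel()
    return -Rm.T@t, Rm.T@np.array([uv[0],uv[1],1])
def atz(s,rc,z):
    o,d=ray(s,rc); return o+d*(z-o[2])/d[2]
E
python3 - <<'E'
from h import *
S={}
for c in('scene','top'):
    s=vision.snapshot(c); S[c]=s; cv2.imwrite(f'pics/{c}0.png',s['img'])
    for n in ['rim_lug','hub_knob','tube_cap','balance_cap','pocket','far_pocket','centrifuge','tube']:
        r=vision.look_for(c,n)
        print(c,n,[(np.round(q['at'],1).tolist(),round(q['confidence'],2)) for q in r[:4]])
    print(ray(s,(240,320)))
o=sensors.get_obs(); print({k:np.round(v,3) for k,v in o.items()})
E
```

```text
pics
scene rim_lug [([280.2, 282.0], 0.74)]
scene hub_knob [([245.6, 279.6], 0.56)]
scene tube_cap [([355.7, 388.4], 0.97)]
scene balance_cap []
scene pocket [([244.3, 274.8], 0.79)]
scene far_pocket [([244.7, 278.7], 0.91)]
scene centrifuge [([277.7, 282.4], 0.62)]
scene tube [([354.2, 387.7], 0.8), ([224.0, 271.6], 0.48)]
(array([1427.09405914,  111.22183799, 1364.4360035 ]), array([-0.5877015 , -0.06188821, -0.80679892]))
top rim_lug [([290.3, 353.4], 0.77)]
top hub_knob [([241.8, 360.2], 0.58)]
top tube_cap [([160.0, 245.2], 0.8), ([258.7, 371.8], 0.53)]
top balance_cap [([284.1, 500.6], 0.62), ([219.1, 353.7], 0.56)]
top pocket [([241.5, 361.6], 0.63)]
top far_pocket [([239.6, 359.9], 0.97)]
top centrifuge [([287.0, 347.8], 0.64)]
top tube [([157.8, 244.8], 0.97), ([257.5, 373.4], 0.61), ([284.3, 500.5], 0.16)]
(array([ 403.19610269,   25.51255384, 1162.8969165 ]), array([ 0.14684281, -0.01518373, -0.98912363]))
{'time': np.float64(0.9), 'joints': array([-1.376,  0.207,  1.542, -0.   ,  1.394, -0.15 ]), 'joint_velocities': array([-0.   ,  0.001, -0.001,  0.001, -0.   , -0.002]), 'joint_torque': array([ 0.0000e+00, -3.7088e+01, -2.8177e+01,  7.0000e-02,  2.7000e-02,
       -0.0000e+00]), 'tool_pos': array([ 194.342, -541.16 ,  205.471]), 'orientation': array([ 0.   ,  0.985,  0.172, -0.   ]), 'wrist_force': array([-0.58 ,  0.018,  0.523]), 'torque': array([ 0.066, -0.005,  0.028]), 'grip_width': np.float64(94.023)}
```

View pics/scene0.png

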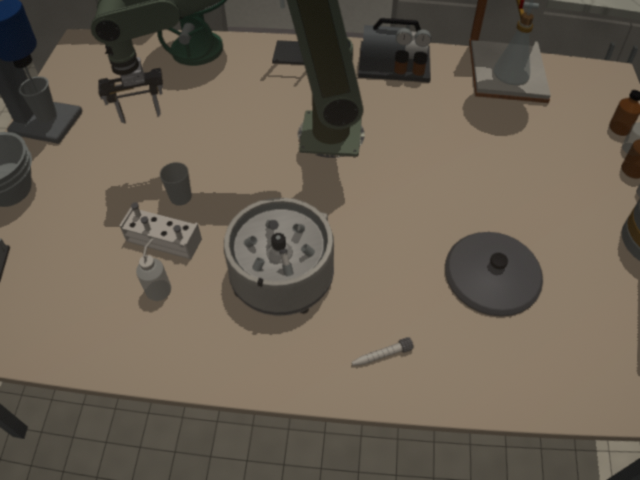

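View pics/top0.png

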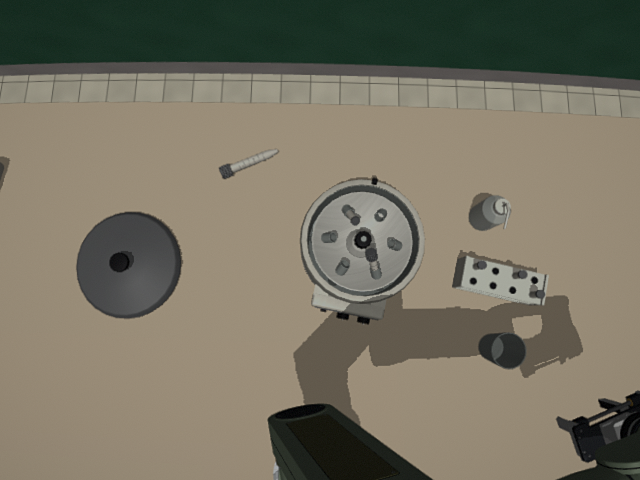

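Run:
```python
import cv2,numpy as np
a=cv2.imread('pics/top0.png')[165:335,285:445]; b=cv2.imread('pics/scene0.png')[190:320,210:350]
f=lambda i,w:cv2.convertScaleAbs(cv2.resize(i,(w,int(i.shape[0]*w/i.shape[1])),interpolation=cv2.INTER_CUBIC),alpha=1.6)
cv2.imwrite('pics/z1.png',f(a,560)); cv2.imwrite('pics/z2.png',f(b,600))
```

```text
(no output)
```

View pics/z1.png

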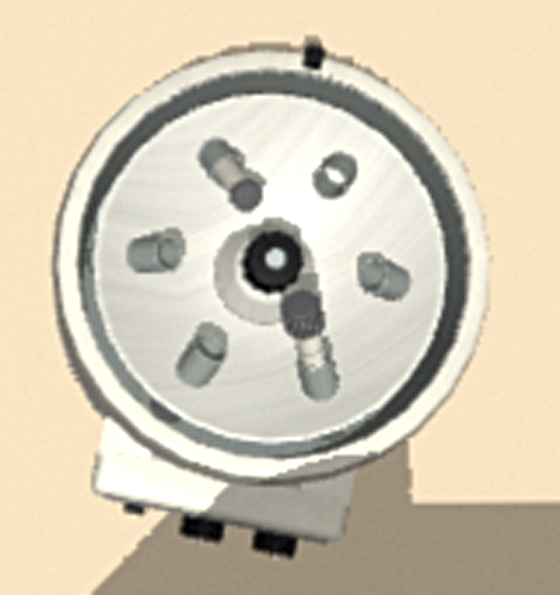

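View pics/z2.png

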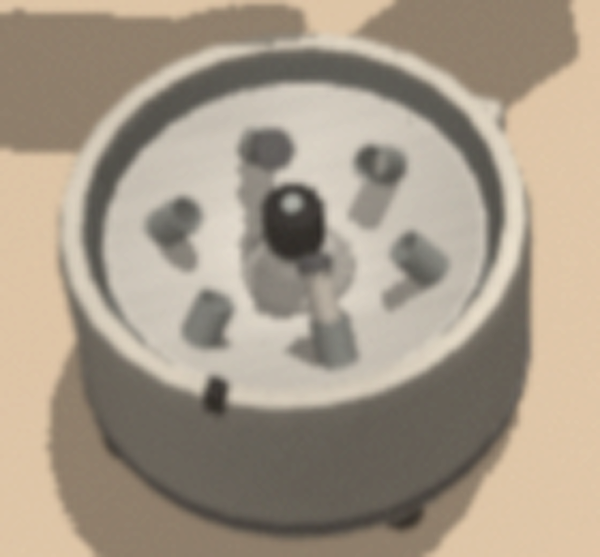

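Run:
```python
from h import *
t=vision.snapshot('top'); s=vision.snapshot('scene')
def tri(a,b):
    (o1,d1),(o2,d2)=ray(t,a),ray(s,b); d1/=np.linalg.norm(d1);d2/=np.linalg.norm(d2)
    A=np.stack([d1,-d2],1); x=np.linalg.lstsq(A,o2-o1,rcond=None)[0]
    p,q=o1+d1*x[0],o2+d2*x[1]; return np.round((p+q)/2,1),round(np.linalg.norm(p-q),1)
z=lambda x,y:(165+y/3.5,285+x/3.5); w=lambda x,y:(190+y*140/600,210+x*140/600)
print('lug',atz(t,z(314,45),170),tri(z(314,45),w(216,383)))
print('knob',atz(t,z(273,258),165),tri(z(273,258),w(292,200)))
print('scap',atz(t,z(303,313),170), 'bcap',atz(t,z(246,194),163))
# rim circle fits: outer ellipse at z160
print('outer extents L/R/T', [np.round(atz(t,z(*p),160)[:2],1) for p in [(57,265),(488,265),(270,45),(270,480)]])
for n in ['centrifuge','lid','rack','cup','washbottle']:
    r=vision.trace('top',n)
    for q in r[:1]:
        m=q['pixels']; ys,xs=np.nonzero(m); print(n,q['confidence'],q['at'],xs.min(),xs.max(),ys.min(),ys.max(),m.sum())
```

```text
lug [ 693.76254951 -109.37701286  170.        ] (array([ 691.3, -108.4,  178.3]), np.float64(0.3))
knob [556.28939276 -84.21064947 165.        ] (array([555.8, -84.8, 168.6]), np.float64(2.0))
scap [ 521.35470395 -102.556005    170.        ] bcap [597.16594836 -67.10832431 163.        ]
outer extents L/R/T [array([549.6,  51.3]), array([ 555.6, -221.6]), array([695.9, -82.3]), array([418.1, -83.8])]
centrifuge 0.55 [292.2, 351.8] 300 424 177 324 5718
lid 0.65 [264.3, 130.8] 76 180 212 318 8806
rack 0.94 [283.4, 500.7] 453 547 257 305 2982
cup 0.91 [348.1, 503.1] 478 526 332 368 1381
washbottle 0.91 [215.1, 488.9] 469 510 195 230 1078
```

```bash
cat >> h.py <<'E'
def overlay(s,c,yaw,ry,fn,crop=None):
    im=s['img'].copy(); k=4
    im=cv2.resize(im,None,fx=k,fy=k,interpolation=cv2.INTER_CUBIC); im=cv2.convertScaleAbs(im,alpha=1.5)
    def pl(P,col):
        p=proj(s,P); cv2.polylines(im,[np.round((p+.5)*k-.5).astype(int).reshape(-1,1,2)],False,col,1)
    a=np.linspace(0,2*np.pi,90)
    circ=lambda r,z:np.c_[c[0]+r*np.cos(a),c[1]+r*np.sin(a),0*a+z]
    pl(circ(141,160),(0,0,255)); pl(circ(124,160),(0,255,0)); pl(circ(18,165),(255,0,255))
    def pt(y,r,t,z): y=np.deg2rad(y); return [c[0]+r*np.cos(y)-t*np.sin(y),c[1]+r*np.sin(y)+t*np.cos(y),z]
    pl([pt(yaw,*q) for q in [(128,-7,170),(140,-7,170),(140,7,170),(128,7,170),(128,-7,170)]],(255,0,0))
    for i in range(6):  # sleeve mouths
        e=np.deg2rad(40); P=[pt(ry+60*i,66+12*np.cos(b)*np.cos(e),12*np.sin(b),140+12*np.cos(b)*np.sin(e)) for b in a]
        pl(P,(0,255,255) if i else (0,128,255))
    for r,h,y,d,L in [(12,11,0,40,0),(10.5,3.5,180,32.5,0)]:
        e=np.deg2rad(43)
        for hh in(-h,h):
            rc=66-np.sin(np.deg2rad(40))*d; zc=140+np.cos(np.deg2rad(40))*d
            P=[pt(ry+y,rc-hh*np.sin(e)+r*np.cos(b)*np.cos(e),r*np.sin(b),zc+hh*np.cos(e)+r*np.cos(b)*np.sin(e)) for b in a]
            pl(P,(0,0,255))
    u=proj(s,[[c[0],c[1],160]])[0]; 
    x0,y0=int(u[0]*k-300),int(u[1]*k-290); im=im[max(0,y0):y0+590,max(0,x0):x0+620]; cv2.imwrite(fn,im)
E
python3 - <<'E'
from h import *
for n in('top','scene'):
    overlay(vision.snapshot(n),(556.3,-84.7),-10.2,-155,f'pics/o_{n}.png')
E
```

```text
(no output)
```

View pics/o_top.png

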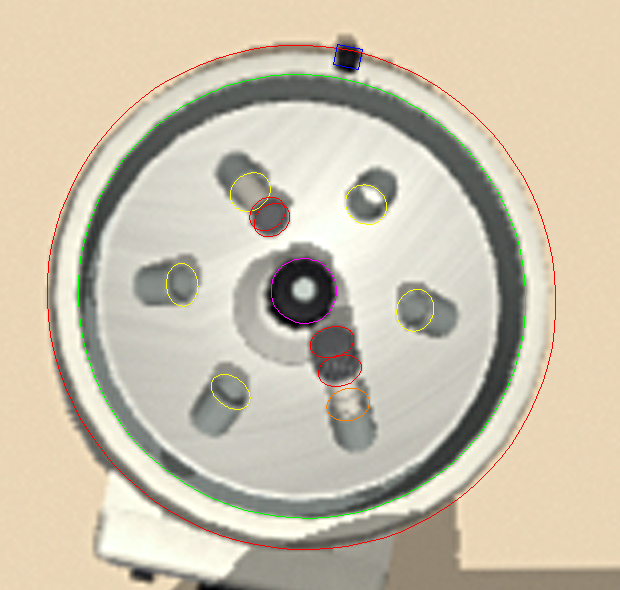

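View pics/o_scene.png

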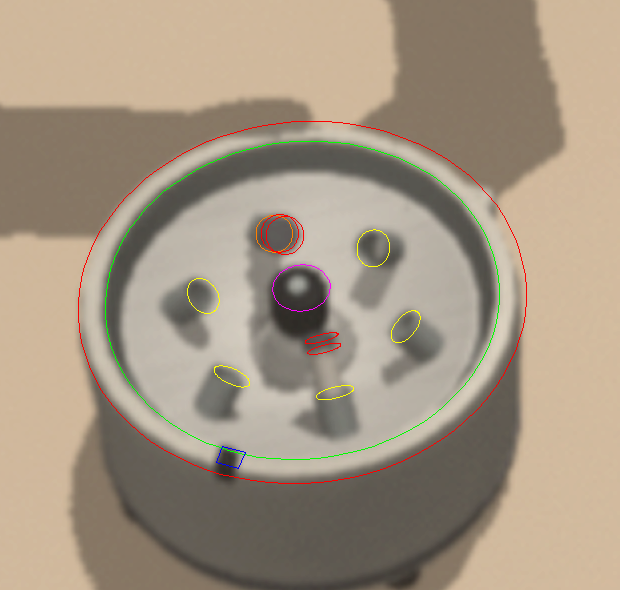

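```bash
cat > d.py <<'E'
import sys
from h import *
o=sensors.get_obs(); q=o['orientation']; Rm=R.from_quat([q[1],q[2],q[3],q[0]]).as_matrix()
psi=np.degrees(np.arctan2(Rm[1,0],Rm[0,0]))
print('t',o['time'],'pos',np.round(o['tool_pos'],1),'psi',round(psi,2),'tilt',np.round(Rm[:,2],3),'j',np.round(o['joints'],2),'F',np.round(o['wrist_force'],1),'g',o['grip_width'].round(1))
if len(sys.argv)>3:
    T=np.array(sys.argv[1:4],float); print('shift m',np.round(Rm.T@(T-o['tool_pos'])/1000,4))
    if len(sys.argv)>4: print('roll',round(-np.radians((float(sys.argv[4])-psi+180)%360-180),3))
E
python3 d.py 556 -85 215 25; python3 d.py 556 -85 133 25
```

```text
Traceback (most recent call last):
  File "d.py", line 5, in <module>
    print('t',o['time'],'pos',np.round(o['tool_pos'],1),'psi',round(psi,2),'tilt',np.round(Rm[:,2],3),'j',np.round(o['joints'],2),'F',np.round(o['wrist_force'],1),'g',o['grip_width'].round(1))
                                                                                                                                                                       ^^^^^^^^^^^^^^^^^^^^^
AttributeError: 'float' object has no attribute 'round'
Traceback (most recent call last):
  File "d.py", line 5, in <module>
    print('t',o['time'],'pos',np.round(o['tool_pos'],1),'psi',round(psi,2),'tilt',np.round(Rm[:,2],3),'j',np.round(o['joints'],2),'F',np.round(o['wrist_force'],1),'g',o['grip_width'].round(1))
                                                                                                                                                                       ^^^^^^^^^^^^^^^^^^^^^
AttributeError: 'float' object has no attribute 'round'
```

```bash
sed -i "s/o\['grip_width'\].round(1)/round(float(o['grip_width']),1)/" d.py; python3 d.py 556 -85 225 25
```

```text
t 1.35 pos [ 194.3 -541.2  205.4] psi 19.76 tilt [ 0.  0. -1.] j [-1.38  0.21  1.54  0.    1.39 -0.15] F [ 0.4 -0.1 -0.9] g 93.9
shift m [ 0.4946 -0.3071 -0.0196]
roll -0.092
```

```bash
python3 -m jog '0.030 -0.019 -0.02 0 0.06; 0.064 -0.040 -0.02 0 0.06; 0.098 -0.061 -0.02 0 0.06; 0.132 -0.082 -0.02 0 0.06; 0.166 -0.103 -0.02 0 0.06' 15
python3 -m jog '0.034 -0.021 0 0 0.06; 0.068 -0.042 0 0 0.06; 0.102 -0.063 0 0 0.06; 0.136 -0.084 0 0 0.06; 0.170 -0.105 0 0 0.06' 15; python3 d.py 556 -85 225 25
```

```text
time: 1.77
tool_pos: [316.5, -386.8, 225.7]
orientation: [0.0, 0.985, 0.171, 0.0]
wrist_force: [1.1, -0.1, 0.0]
grip_width: 64.3
time: 2.18
tool_pos: [441.2, -230.2, 225.8]
orientation: [0.0, 0.985, 0.171, 0.0]
wrist_force: [0.7, -0.2, 0.7]
grip_width: 60.1
t 2.1833 pos [ 441.2 -230.2  225.8] psi 19.75 tilt [ 0.001 -0.001 -1.   ] j [-0.65  0.02  1.7  -0.    1.42  0.57] F [ 0.7 -0.2  0.7] g 60.1
shift m [ 0.1571 -0.0978  0.0008]
roll -0.092
```

```bash
python3 -m jog '0.034 -0.021 0 -0.03 0.06; 0.068 -0.042 0 -0.06 0.06; 0.102 -0.063 0 -0.092 0.06; 0.136 -0.085 0 -0.092 0.06; 0.1586 -0.0991 0 -0.092 0.06' 15
python3 -m jog '0 0 0 0 0.06; 0 0 0.02 0 0.06; 0 0 0.04 0 0.06; 0 0 0.04 0 0.06; 0 0 0.04 0 0.06' 15; python3 d.py 556 -85 133 25
python3 - <<'E'
from h import *
a=[]
for n in('top','scene'):
    s=vision.snapshot(n); u=proj(s,[[556,-85,160]])[0].astype(int); im=s['img'][u[1]-75:u[1]+75,u[0]-75:u[0]+75]
    a.append(cv2.convertScaleAbs(cv2.resize(im,(390,390),interpolation=cv2.INTER_CUBIC),alpha=1.6))
cv2.imwrite('pics/p1.png',np.hstack(a))
E
```

```text
time: 2.6
tool_pos: [557.7, -81.8, 225.6]
orientation: [-0.0, 0.976, 0.218, 0.001]
wrist_force: [0.0, -0.5, -0.9]
grip_width: 59.8
time: 3.02
tool_pos: [554.7, -85.1, 184.3]
orientation: [-0.001, 0.976, 0.216, -0.002]
wrist_force: [0.8, -0.1, 0.2]
grip_width: 59.9
t 3.0167 pos [554.7 -85.1 184.3] psi 25.0 tilt [-0.003  0.001 -1.   ] j [-0.31  0.2   1.6  -0.    1.35  0.83] F [ 0.8 -0.1  0.2] g 59.9
shift m [0.0014 0.0006 0.0513]
roll -0.0
```

View pics/p1.png

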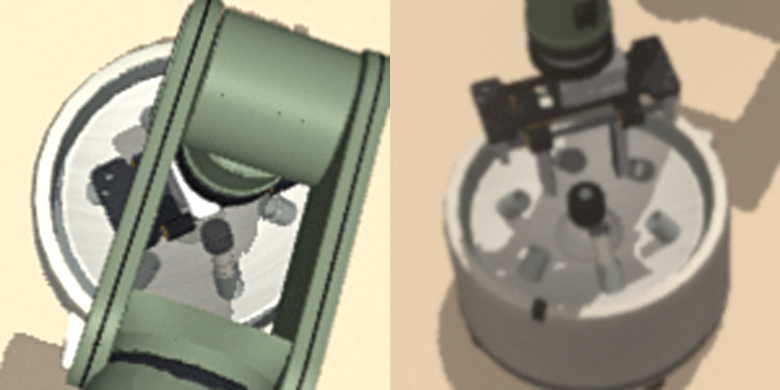

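```bash
python3 -m jog '0.001 0 0.02 0 0.06; 0.001 0 0.04 0 0.06; 0.001 0 0.047 0 0.06; 0.001 0 0.047 0 0.06; 0.001 0 0.047 0 0.06' 12
python3 d.py 556 -85 137 25
python3 -m jog '0 0 0 0 0.02; 0 0 0 0 0.02; 0 0 0 0 0.02; 0 0 0 0 0.02; 0 0 0 0 0.02' 12
python3 -m jog '0 0 0 0 0.02; 0 0 0 0 0.02; 0 0 0 0 0.02; 0 0 0 0 0.02; 0 0 0 0 0.02' 12; python3 d.py
```

```text
time: 3.53
tool_pos: [557.4, -84.9, 139.4]
orientation: [0.0, 0.976, 0.216, 0.0]
wrist_force: [-0.6, 0.3, 0.2]
grip_width: 60.0
t 3.5333 pos [557.4 -84.9 139.4] psi 25.01 tilt [ 0.001 -0.    -1.   ] j [-0.3   0.24  1.64 -0.    1.26  0.83] F [-0.6  0.3  0.2] g 60.0
shift m [-0.0013 -0.0005  0.0024]
roll 0.0
time: 3.95
tool_pos: [558.0, -85.5, 139.4]
orientation: [0.001, 0.976, 0.217, 0.001]
wrist_force: [0.7, -3.3, 0.8]
grip_width: 35.3
time: 4.37
tool_pos: [558.0, -85.5, 139.4]
orientation: [0.001, 0.976, 0.217, 0.001]
wrist_force: [2.2, -4.3, 3.9]
grip_width: 36.3
t 4.3667 pos [558.  -85.5 139.4] psi 25.01 tilt [ 0.002 -0.002 -1.   ] j [-0.3   0.24  1.64 -0.    1.26  0.83] F [ 2.2 -4.3  3.9] g 36.3
```

```bash
R='x'; python3 -m jog '0 0 0 -0.08 0.02; 0 0 0 -0.19 0.02; 0 0 0 -0.30 0.02; 0 0 0 -0.41 0.02; 0 0 0 -0.52 0.02' 12
python3 -m jog '0 0 0 -0.11 0.02; 0 0 0 -0.22 0.02; 0 0 0 -0.33 0.02; 0 0 0 -0.44 0.02; 0 0 0 -0.55 0.02' 12
python3 d.py
python3 -m jog '0 0 0 -0.11 0.02; 0 0 0 -0.22 0.02; 0 0 0 -0.33 0.02; 0 0 0 -0.44 0.02; 0 0 0 -0.55 0.02' 12
python3 -m jog '0 0 0 -0.11 0.02; 0 0 0 -0.22 0.02; 0 0 0 -0.33 0.02; 0 0 0 -0.44 0.02; 0 0 0 -0.55 0.02' 12
python3 -m jog '0 0 0 -0.11 0.02; 0 0 0 -0.22 0.02; 0 0 0 -0.33 0.02; 0 0 0 -0.36 0.02; 0 0 0 -0.36 0.02' 12
python3 d.py
python3 - <<'E'
from h import *
for n in('top','scene'):
    overlay(vision.snapshot(n),(556.3,-84.7),-10.2,-10.2,f'pics/q_{n}.png')
E
```

```text
time: 4.78
tool_pos: [557.6, -85.1, 139.4]
orientation: [0.001, 0.887, 0.463, 0.0]
wrist_force: [-0.3, -3.0, 4.4]
grip_width: 35.7
time: 5.2
tool_pos: [557.0, -84.9, 139.3]
orientation: [0.0, 0.728, 0.686, -0.0]
wrist_force: [-0.9, -3.2, 5.1]
grip_width: 35.8
t 5.2 pos [557.  -84.9 139.3] psi 86.63 tilt [ 0.    -0.001 -1.   ] j [-0.3   0.24  1.64 -0.    1.26 -0.25] F [-0.9 -3.2  5.1] g 35.8
time: 5.62
tool_pos: [556.3, -84.9, 139.3]
orientation: [-0.0, 0.514, 0.858, -0.001]
wrist_force: [-1.7, -3.8, 6.1]
grip_width: 35.8
time: 6.03
tool_pos: [555.8, -85.4, 139.3]
orientation: [-0.001, 0.262, 0.965, -0.001]
wrist_force: [-4.3, -4.3, 8.1]
grip_width: 36.1
time: 6.45
tool_pos: [555.7, -85.8, 139.3]
orientation: [-0.001, 0.087, 0.996, -0.001]
wrist_force: [-3.9, -4.9, 7.9]
grip_width: 35.5
t 6.45 pos [555.7 -85.8 139.3] psi 170.06 tilt [-0.003 -0.002 -1.   ] j [-0.31  0.24  1.64 -0.    1.26 -1.7 ] F [-3.9 -4.9  7.9] g 35.5
```

View pics/q_scene.png

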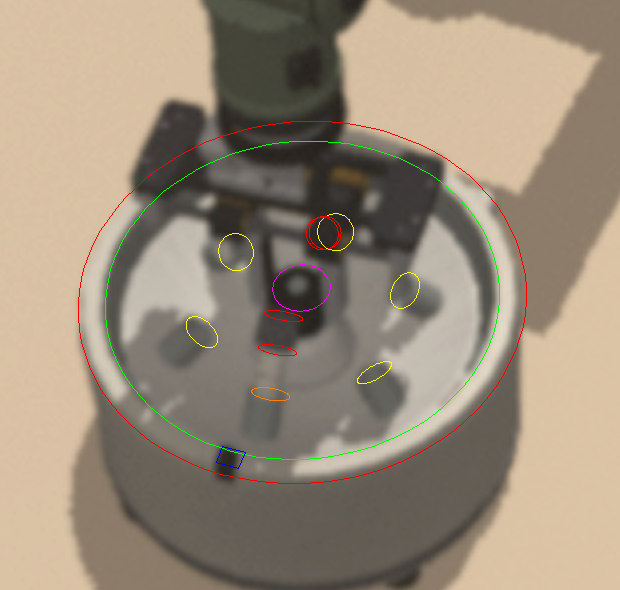

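View pics/q_top.png

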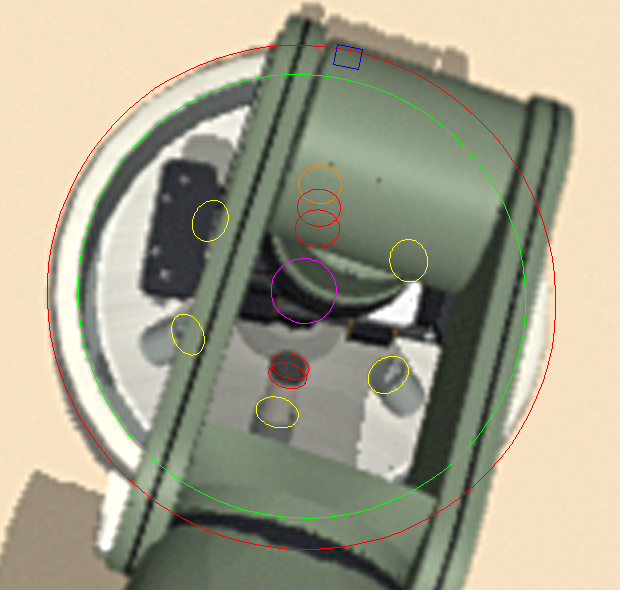

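```bash
python3 -m jog '0 0 0 0 0.056; 0 0 0 0 0.056; 0 0 0 0 0.056; 0 0 0 0 0.056; 0 0 -0.02 0 0.056' 12
python3 -m jog '0 0 -0.04 0 0.056; 0 0 -0.08 0 0.056; 0 -0.02 -0.10 0 0.056; 0 -0.06 -0.10 0 0.056; 0 -0.1 -0.10 0 0.056' 12
python3 -m jog '0 -0.04 0 0 0.056; 0 -0.08 0 0 0.056; 0 -0.12 0 0 0.056; 0 -0.12 0 0 0.056; 0 -0.12 0 0 0.056' 12
python3 d.py
python3 - <<'E'
from h import *
for n in('top','scene'):
    overlay(vision.snapshot(n),(556.3,-84.7),-10.2,-10.2,f'pics/r_{n}.png')
E
```

```text
time: 6.97
tool_pos: [553.1, -82.8, 153.6]
orientation: [-0.005, 0.087, 0.996, 0.002]
wrist_force: [-1.0, 0.0, -0.8]
grip_width: 55.8
time: 7.38
tool_pos: [540.9, -182.9, 261.0]
orientation: [0.002, 0.085, 0.996, -0.0]
wrist_force: [0.2, 0.2, 0.1]
grip_width: 56.2
time: 7.8
tool_pos: [517.9, -302.5, 257.5]
orientation: [-0.001, 0.089, 0.996, 0.001]
wrist_force: [0.0, 0.9, 0.2]
grip_width: 55.8
t 7.8 pos [ 517.9 -302.5  257.5] psi 169.78 tilt [-0.001  0.002 -1.   ] j [-0.67  0.23  1.41  0.    1.51 -2.07] F [0.  0.9 0.2] g 55.8
```

View pics/r_scene.png

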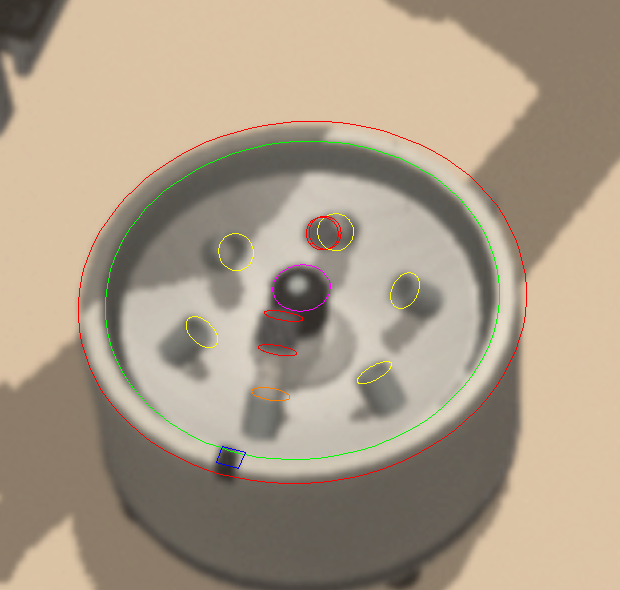

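View pics/r_top.png

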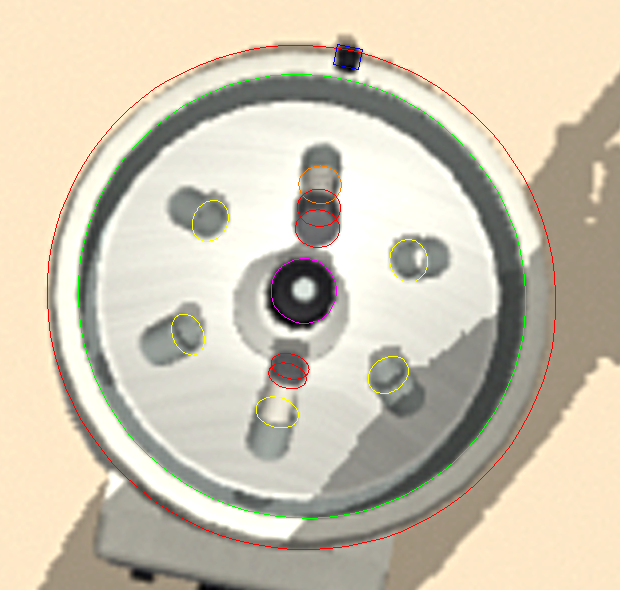

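```bash
python3 -m jog '0 0.04 0.0 0 0.056; 0 0.08 0 0 0.056; 0 0.12 0 0 0.056; 0 0.15 0 0 0.056; 0 0.15 0 0 0.056' 12; python3 d.py 595.4 -92.4 205 169.8
```

```text
time: 8.32
tool_pos: [545.4, -145.8, 258.6]
orientation: [0.0, 0.083, 0.997, 0.002]
wrist_force: [-1.0, 0.1, -0.8]
grip_width: 55.9
t 8.3167 pos [ 545.4 -145.8  258.6] psi 170.5 tilt [ 0.     0.003 -1.   ] j [-0.42  0.15  1.5   0.    1.49 -1.82] F [-1.   0.1 -0.8] g 55.9
shift m [-0.0405  0.0607  0.0539]
roll 0.012
```

```bash
python3 -m jog '-0.01 0.03 0 0 0.056; -0.04 0.060 0 0 0.056; -0.0405 0.0607 0.03 0.005 0.056; -0.0405 0.0607 0.05 0.005 0.056; -0.0405 0.0607 0.05 0.005 0.056' 12; 
python3 -m jog '0 0 0 0 0.056; 0 0 0 0 0.056; 0 0 0 0 0.056; 0 0 0 0 0.056; 0 0 0 0 0.056' 12; python3 d.py 595.4 -92.4 150 169.8
python3 - <<'E'
from h import *
a=[]
for n in('top','scene'):
    s=vision.snapshot(n); u=proj(s,[[575,-85,190]])[0].astype(int); im=s['img'][u[1]-60:u[1]+60,u[0]-60:u[0]+60]
    a.append(cv2.convertScaleAbs(cv2.resize(im,(400,400),interpolation=cv2.INTER_CUBIC),alpha=1.8))
cv2.imwrite('pics/s1.png',np.hstack(a))
E
```

```text
time: 8.73
tool_pos: [592.2, -97.8, 203.1]
orientation: [-0.005, 0.088, 0.996, 0.001]
wrist_force: [-1.7, -0.7, -1.3]
grip_width: 56.0
time: 9.15
tool_pos: [595.9, -101.3, 210.1]
orientation: [0.001, 0.09, 0.996, -0.0]
wrist_force: [0.5, 0.4, 0.1]
grip_width: 56.3
t 9.15 pos [ 595.9 -101.3  210.1] psi 169.67 tilt [ 0.003 -0.001 -1.   ] j [-0.31  0.26  1.46  0.    1.41 -1.7 ] F [0.5 0.4 0.1] g 56.3
shift m [0.0022 0.0087 0.0601]
roll -0.002
```

View pics/s1.png

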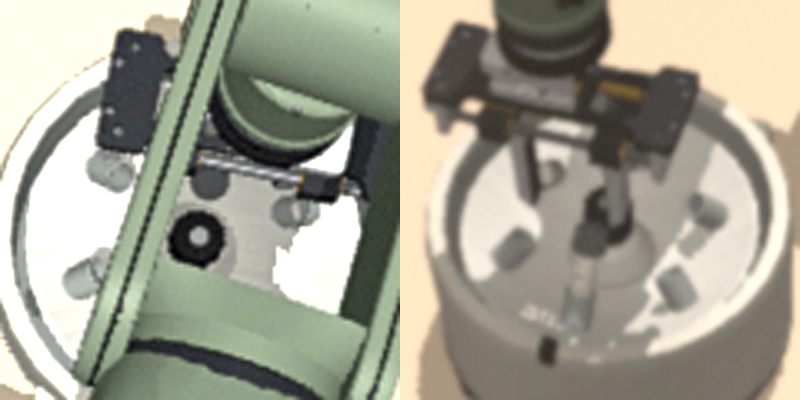

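```bash
python3 -m jog '0.002 0.0087 0.0 0 0.056; 0.002 0.0087 0.02 0 0.056; 0.002 0.0087 0.03 0 0.056; 0.002 0.0087 0.03 0 0.056; 0.002 0.0087 0.03 0 0.056' 12;  python3 d.py 595.4 -92.4 150 169.8
python3 -m jog '0 0 0 0 0.056; 0 0 0 0 0.056; 0 0 0 0 0.056; 0 0 0 0 0.056; 0 0 0 0 0.056' 12;  python3 d.py 595.4 -92.4 150 169.8
python3 - <<'E'
from h import *
a=[]
for n in('top','scene'):
    s=vision.snapshot(n); u=proj(s,[[575,-85,190]])[0].astype(int); im=s['img'][u[1]-60:u[1]+60,u[0]-60:u[0]+60]
    a.append(cv2.convertScaleAbs(cv2.resize(im,(400,400),interpolation=cv2.INTER_CUBIC),alpha=1.8))
cv2.imwrite('pics/s2.png',np.hstack(a))
E
```

```text
time: 9.67
tool_pos: [593.9, -91.3, 177.3]
orientation: [-0.001, 0.09, 0.996, 0.0]
wrist_force: [0.9, 0.0, -0.3]
grip_width: 55.7
t 9.6667 pos [593.9 -91.3 177.3] psi 169.7 tilt [-0.003  0.001 -1.   ] j [-0.3   0.29  1.5   0.    1.36 -1.69] F [ 0.9  0.  -0.3] g 55.7
shift m [-0.0018 -0.0008  0.0273]
roll -0.002
time: 10.08
tool_pos: [595.1, -92.0, 179.0]
orientation: [0.0, 0.09, 0.996, -0.0]
wrist_force: [0.3, 0.1, 0.5]
grip_width: 56.1
t 10.0833 pos [595.1 -92.  179. ] psi 169.69 tilt [ 0.001 -0.    -1.   ] j [-0.3   0.28  1.5   0.    1.35 -1.69] F [0.3 0.1 0.5] g 56.1
shift m [-0.0004 -0.0003  0.029 ]
roll -0.002
```

View pics/s2.png

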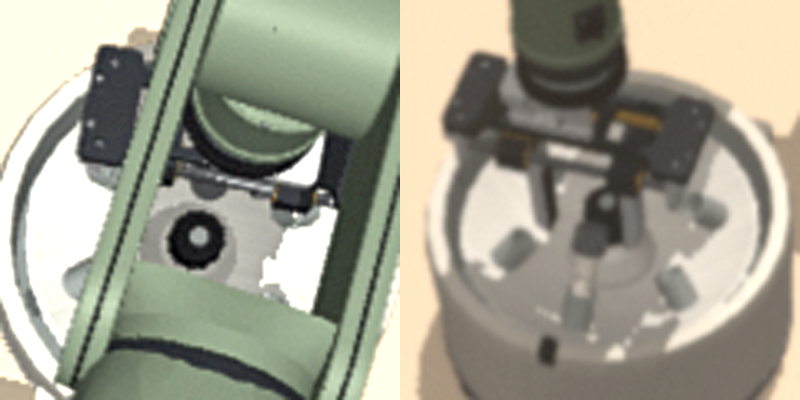

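```bash
python3 -m jog '0 0 0.015 0 0.056; 0 0 0.028 0 0.056; 0 0 0.028 0 0.056; 0 0 0.028 0 0.056; 0 0 0.028 0 0.056' 8;  python3 d.py 595.4 -92.4 150 169.8
python3 -m jog '0 0 0 0 0.035; 0 0 0 0 0.030; 0 0 0 0 0.015; 0 0 0 0 0.015; 0 0 0 0 0.015' 8;  python3 d.py
python3 -m jog '0 0 0 0 0.015; 0 0 0 0 0.015; 0 0 0 0 0.015; 0 0 0 0 0.015; 0 0 0 0 0.015' 8;  python3 d.py
python3 - <<'E'
from h import *
for n in('top','scene'):
    overlay(vision.snapshot(n),(556.6,-85),-10.2,-10.2,f'pics/t_{n}.png')
E
```

```text
time: 10.6
tool_pos: [594.8, -91.8, 150.4]
orientation: [-0.0, 0.09, 0.996, 0.0]
wrist_force: [-0.2, -0.0, 0.9]
grip_width: 56.0
t 10.6 pos [594.8 -91.8 150.4] psi 169.7 tilt [-0.  0. -1.] j [-0.3   0.31  1.53 -0.    1.3  -1.69] F [-0.2 -0.   0.9] g 56.0
shift m [-0.0007 -0.0004  0.0004]
roll -0.002
time: 11.02
tool_pos: [595.0, -91.9, 150.8]
orientation: [0.0, 0.09, 0.996, -0.0]
wrist_force: [0.1, -0.7, 0.3]
grip_width: 26.1
t 11.0167 pos [595.  -91.9 150.8] psi 169.7 tilt [ 0.001 -0.    -1.   ] j [-0.3   0.31  1.53  0.    1.3  -1.69] F [ 0.1 -0.7  0.3] g 26.1
time: 11.43
tool_pos: [594.9, -91.9, 150.6]
orientation: [0.0, 0.09, 0.996, -0.0]
wrist_force: [-1.1, -0.7, 0.9]
grip_width: 23.6
t 11.4333 pos [594.9 -91.9 150.6] psi 169.7 tilt [ 0. -0. -1.] j [-0.3   0.31  1.53 -0.    1.3  -1.69] F [-1.1 -0.7  0.9] g 23.6
```

View pics/t_scene.png

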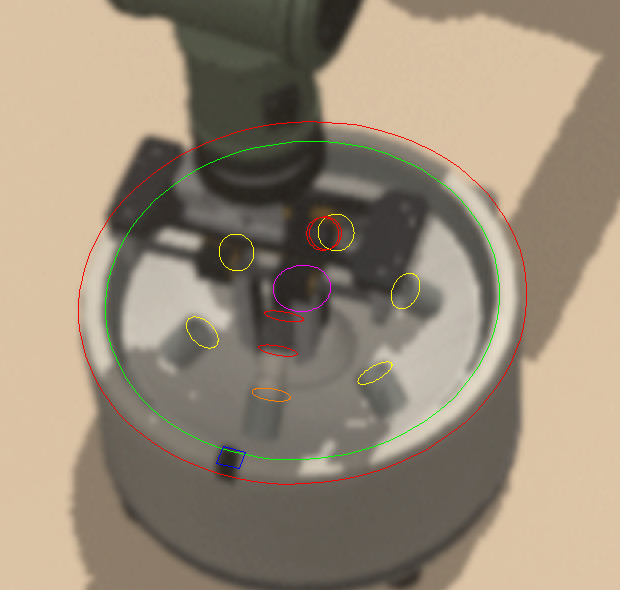

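View pics/t_top.png

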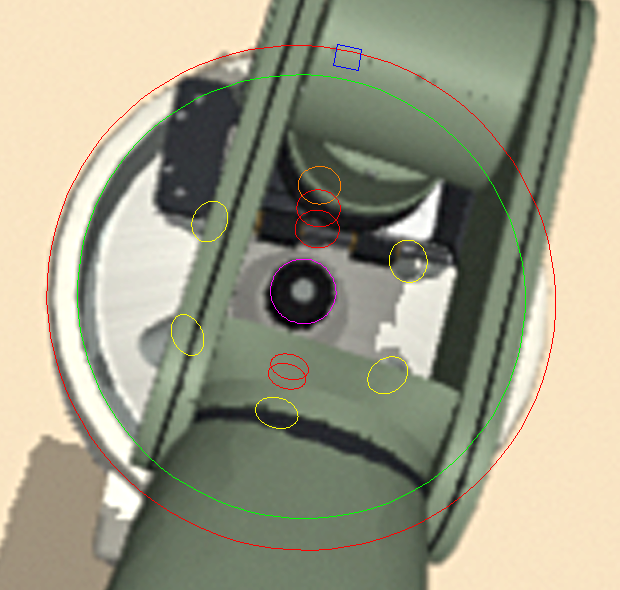

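```bash
python3 -m jog '0.0058 0 -0.0069 0 0.015; 0.0116 0 -0.0138 0 0.015; 0.0174 0 -0.0207 0 0.015; 0.0231 0 -0.0276 0 0.015; 0.0289 0 -0.0345 0 0.015' 8;  python3 d.py
python3 -m jog '0.0032 0 -0.0038 0 0.015; 0.0064 0 -0.0077 0 0.015; 0.0064 0 -0.0077 0 0.015; 0.0064 0 -0.0077 0 0.015; 0.0064 0 -0.0077 0 0.015' 8;  python3 d.py
python3 - <<'E'
from h import *
a=[]
for n in('top','scene'):
    s=vision.snapshot(n); u=proj(s,[[575,-85,190]])[0].astype(int); im=s['img'][u[1]-60:u[1]+60,u[0]-60:u[0]+60]
    a.append(cv2.convertScaleAbs(cv2.resize(im,(400,400),interpolation=cv2.INTER_CUBIC),alpha=1.8))
cv2.imwrite('pics/u1.png',np.hstack(a))
E
```

```text
time: 11.95
tool_pos: [565.6, -86.3, 185.9]
orientation: [0.0, 0.09, 0.996, 0.0]
wrist_force: [-0.1, -0.5, -0.9]
grip_width: 23.6
t 11.95 pos [565.6 -86.3 185.9] psi 169.71 tilt [ 0.  0. -1.] j [-0.3   0.22  1.57  0.    1.35 -1.69] F [-0.1 -0.5 -0.9] g 23.6
time: 12.37
tool_pos: [560.0, -85.5, 192.4]
orientation: [-0.0, 0.09, 0.996, 0.0]
wrist_force: [-0.1, 0.4, -0.7]
grip_width: 23.3
t 12.3667 pos [560.  -85.5 192.4] psi 169.7 tilt [-0.  0. -1.] j [-0.3   0.2   1.58  0.    1.36 -1.7 ] F [-0.1  0.4 -0.7] g 23.3
```

View pics/u1.png

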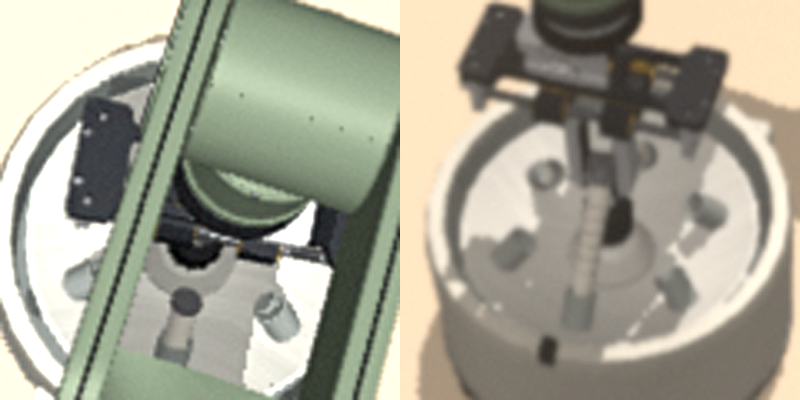

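```bash
python3 -m jog '0.004 0 -0.007 0 0.015; -0.004 0 -0.0135 0 0.015; -0.012 0 -0.0196 0 0.015; -0.020 0 -0.0235 0 0.015; -0.0286 0 -0.0273 0 0.015' 7;  python3 d.py
cat > pic.py <<'E'
import sys
from h import *
a=[]
for n in('top','scene'):
    s=vision.snapshot(n); u=proj(s,[[590,-85,190]])[0].astype(int); im=s['img'][u[1]-60:u[1]+60,u[0]-60:u[0]+60]
    a.append(cv2.convertScaleAbs(cv2.resize(im,(400,400),interpolation=cv2.INTER_CUBIC),alpha=1.8))
cv2.imwrite('pics/'+sys.argv[1]+'.png',np.hstack(a))
E
python3 pic.py v1
```

```text
time: 12.88
tool_pos: [588.4, -90.6, 220.5]
orientation: [-0.0, 0.09, 0.996, 0.0]
wrist_force: [-1.2, 0.4, 0.5]
grip_width: 23.6
t 12.8833 pos [588.4 -90.6 220.5] psi 169.7 tilt [-0.  0. -1.] j [-0.3   0.24  1.47 -0.    1.43 -1.69] F [-1.2  0.4  0.5] g 23.6
```

View pics/v1.png

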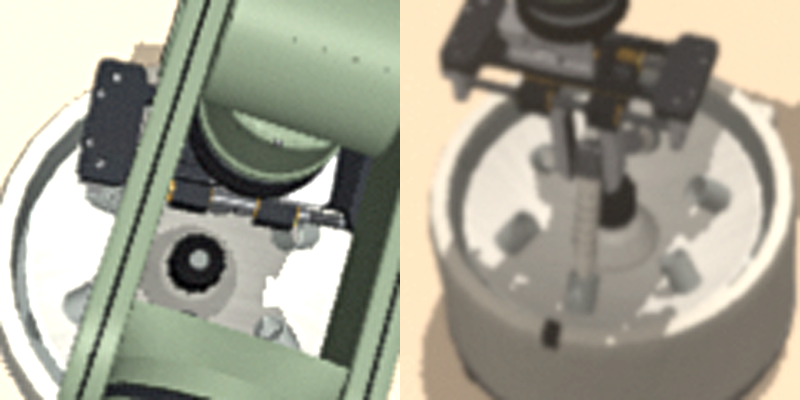

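```bash
python3 -m jog '-0.009 0 -0.0026 0 0.015; -0.0176 0 -0.0046 0 0.015; -0.026 0 -0.0056 0 0.015; -0.034 0 -0.006 0 0.015; -0.034 0 -0.006 0 0.015' 7;  python3 d.py
python3 pic.py v2
```

```text
time: 13.4
tool_pos: [622.7, -97.0, 225.7]
orientation: [0.0, 0.09, 0.996, 0.0]
wrist_force: [-0.2, 1.2, -0.5]
grip_width: 23.6
t 13.4 pos [622.7 -97.  225.7] psi 169.7 tilt [ 0. -0. -1.] j [-0.29  0.31  1.37  0.    1.46 -1.68] F [-0.2  1.2 -0.5] g 23.6
```

View pics/v2.png

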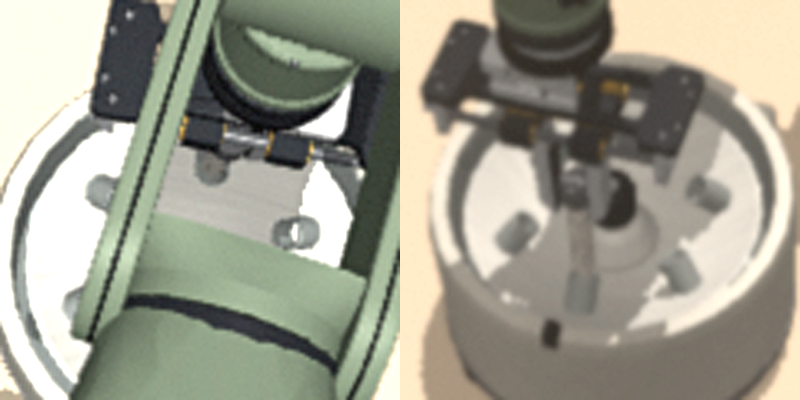

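```bash
cat > ov.py <<'E'
import sys
from h import *
o=sensors.get_obs(); p=np.array(o['tool_pos']); c=p+[0,0,17.3]
yaw=np.deg2rad(-10.2); e=np.array([np.cos(yaw),np.sin(yaw),0])
s=vision.snapshot('scene'); k=6
u=proj(s,[c-[0,0,50]])[0]; x0,y0=int(u[0]-48),int(u[1]-45)
im=cv2.resize(s['img'][y0:y0+90,x0:x0+96],None,fx=k,fy=k,interpolation=cv2.INTER_CUBIC); im=cv2.convertScaleAbs(im,alpha=1.8); raw=im.copy()
for th,col in [(0,(0,0,255)),(10,(0,255,0)),(20,(255,0,0)),(-10,(0,255,255))]:
    t=np.deg2rad(th); ax=-np.sin(t)*e+np.array([0,0,np.cos(t)])
    q=proj(s,[c+ax*11,c-ax*11,c-ax*108]); q=((q-[x0,y0]+.5)*k).astype(int)
    cv2.polylines(im,[q.reshape(-1,1,2)],False,col,1)
    for z in q: cv2.circle(im,tuple(int(v) for v in z),3,col,1)
cv2.imwrite('pics/'+sys.argv[1]+'.png',cv2.resize(np.hstack([raw,im]),None,fx=.69,fy=.69))
E
python3 ov.py w1
```

```text
(no output)
```

View pics/w1.png

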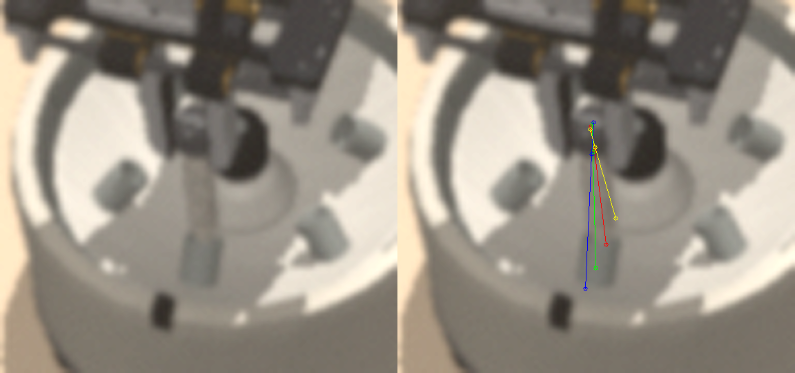

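```bash
python3 -m jog '0 0 -0.008 0 0.015; 0 0 -0.018 0 0.015; 0 0 -0.03 0 0.015; 0 0 -0.042 0 0.015; 0 0 -0.055 0 0.015' 10
python3 -m jog '0 0 -0.013 0 0.015; 0 0 -0.026 0 0.015; 0 0 -0.038 0 0.015; 0 0 -0.045 0 0.015; 0 0 -0.045 0 0.015' 10;  python3 d.py
python3 ov.py w2
python3 - <<'E'
from h import *
s=vision.snapshot('scene'); im=s['img'][130:310,180:380]
cv2.imwrite('pics/w3.png',cv2.convertScaleAbs(cv2.resize(im,None,fx=3,fy=3,interpolation=cv2.INTER_CUBIC),alpha=1.7))
s=vision.snapshot('top'); im=s['img'][100:300,270:470]
cv2.imwrite('pics/w4.png',cv2.convertScaleAbs(cv2.resize(im,None,fx=3,fy=3,interpolation=cv2.INTER_CUBIC),alpha=1.7))
E
```

```text
time: 13.97
tool_pos: [621.9, -96.8, 283.1]
orientation: [0.001, 0.09, 0.996, -0.0]
wrist_force: [-0.3, 0.1, -0.2]
grip_width: 23.8
time: 14.38
tool_pos: [622.7, -97.0, 328.9]
orientation: [0.002, 0.09, 0.996, -0.0]
wrist_force: [-0.2, 0.5, 0.5]
grip_width: 23.5
t 14.3833 pos [622.7 -97.  328.9] psi 169.7 tilt [ 0.004 -0.001 -1.   ] j [-0.29  0.26  1.23 -0.    1.65 -1.68] F [-0.2  0.5  0.5] g 23.5
```

View pics/w2.png

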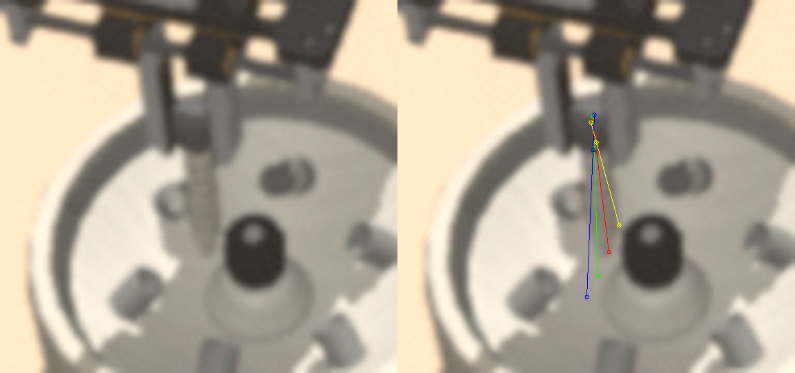

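View pics/w3.png

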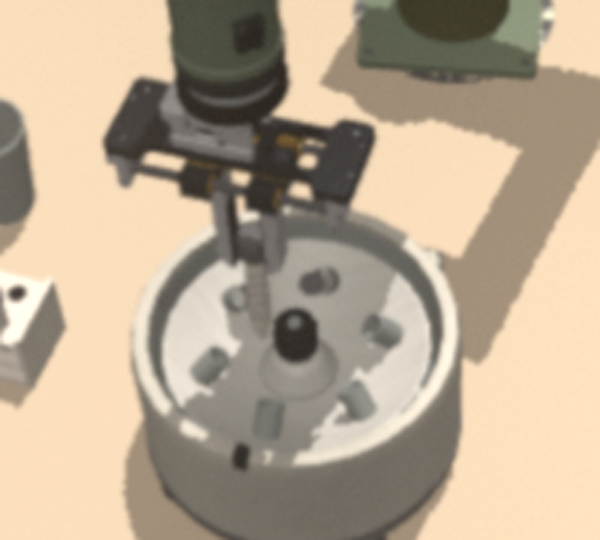

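View pics/w4.png

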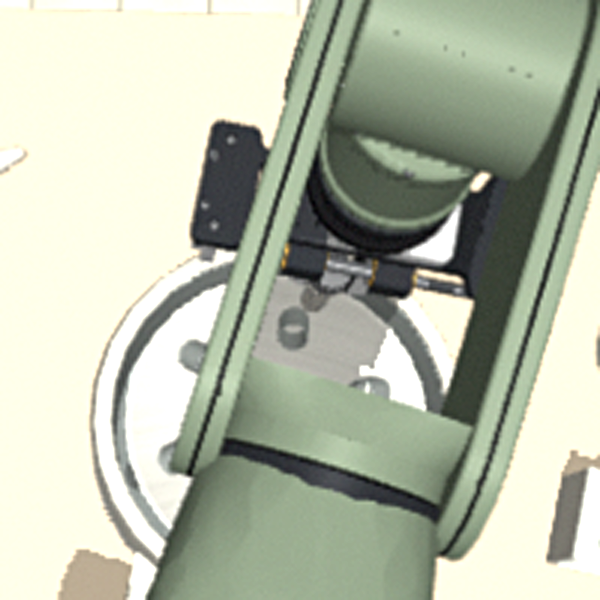

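```bash
cat > fit.py <<'E'
from h import *
from scipy.optimize import minimize
o=sensors.get_obs(); p=np.array(o['tool_pos']); c=p+[0,0,17.3]
yaw=np.deg2rad(-10.2); e=np.array([np.cos(yaw),np.sin(yaw),0]); f=np.array([-np.sin(yaw),np.cos(yaw),0])
for n in('scene','top'):
    s=vision.snapshot(n)
    for r in vision.trace(n,'tube')[:3]:
        m=r['pixels']; ys,xs=np.nonzero(m); print(n,r['confidence'],r['at'],m.sum(),(xs.min(),xs.max(),ys.min(),ys.max()))
        if abs(r['at'][0]-proj(s,[c-[0,0,50]])[0][1])>25: continue
        x0,x1,y0,y1=xs.min(),xs.max(),ys.min(),ys.max()
        a=np.linspace(0,2*np.pi,24)
        for th in range(-8,17,2):
            t=np.deg2rad(th); ax=-np.sin(t)*e+np.cos(t)*np.array([0,0,1]); b1=np.cos(t)*e+np.sin(t)*np.array([0,0,1])
            k=8; W=np.zeros((480*1,640),np.uint8)
            def ring(r_,h): return c+ax*(h-108)+r_*(np.outer(np.cos(a),b1)+np.outer(np.sin(a),f))
            best=(0,)
            M=np.zeros((480,640),np.uint8)
            for (r1,h1),(r2,h2) in [((2,0),(8.5,20)),((8.5,20),(8.5,97)),((12,97),(12,119))]:
                q=proj(s,np.r_[ring(r1,h1),ring(r2,h2)]); cv2.fillConvexPoly(M,cv2.convexHull(np.round(q*16).astype(np.int32)),1,shift=4)
            for dx in range(-3,4):
                for dy in range(-3,4):
                    S=np.roll(np.roll(M,dx,1),dy,0)>0; iou=(S&m).sum()/(S|m).sum()
                    if iou>best[0]: best=(round(iou,3),dx,dy)
            print(th,best)
        im=s['img'][y0-12:y1+12,x0-20:x1+20].copy(); mm=im.copy(); mm[m[y0-12:y1+12,x0-20:x1+20]]=(0,0,255)
        cv2.imwrite(f'pics/fit_{n}_{int(o["time"]*10)}.png',cv2.convertScaleAbs(cv2.resize(np.hstack([im,mm]),None,fx=6,fy=6,interpolation=cv2.INTER_CUBIC),alpha=1.7))
E
python3 fit.py; ls pics
```

```text
scene 0.8 [352.4, 383.1] 654 (np.int64(352), np.int64(412), np.int64(337), np.int64(366))
scene 0.77 [223.5, 261.9] 267 (np.int64(259), np.int64(270), np.int64(205), np.int64(241))
-8 (np.float64(0.696), -2, 2)
-6 (np.float64(0.742), -2, 2)
-4 (np.float64(0.763), -2, 0)
-2 (np.float64(0.784), -1, 0)
0 (np.float64(0.804), -1, -1)
2 (np.float64(0.759), -1, -2)
4 (np.float64(0.748), 0, -1)
6 (np.float64(0.728), 0, -3)
8 (np.float64(0.693), 0, -1)
10 (np.float64(0.665), 0, -3)
12 (np.float64(0.654), 1, -1)
14 (np.float64(0.647), 1, -1)
16 (np.float64(0.596), 1, -1)
top 0.81 [160.1, 245.9] 536 (np.int64(219), np.int64(276), np.int64(149), np.int64(177))
top 0.68 [197.6, 381.1] 118 (np.int64(371), np.int64(385), np.int64(191), np.int64(203))
-8 (np.float64(0.343), -1, 1)
-6 (np.float64(0.36), -2, 3)
-4 (np.float64(0.383), -1, 1)
-2 (np.float64(0.4), -2, 3)
0 (np.float64(0.421), 0, 1)
2 (np.float64(0.452), 0, 1)
4 (np.float64(0.476), -2, 3)
6 (np.float64(0.518), -1, 3)
8 (np.float64(0.485), -2, 3)
10 (np.float64(0.45), -2, 3)
12 (np.float64(0.426), -3, 3)
14 (np.float64(0.406), -3, 3)
16 (np.float64(0.404), -3, 3)
fit_scene_145.png
fit_top_145.png
o_scene.png
o_top.png
p1.png
q_scene.png
q_top.png
r_scene.png
r_top.png
s1.png
s2.png
scene0.png
t_scene.png
t_top.png
top0.png
u1.png
v1.png
v2.png
w1.png
w2.png
w3.png
w4.png
z1.png
z2.png
```

```bash
python3 -m jog '0 0 -0.01 0.05 0.015; 0 0 -0.02 0.15 0.015; 0 0 -0.02 0.26 0.015; 0 0 -0.02 0.37 0.015; 0 0 -0.02 0.48 0.015' 10
python3 -m jog '0 0 0 0.11 0.015; 0 0 0 0.22 0.015; 0 0 0 0.33 0.015; 0 0 0 0.44 0.015; 0 0 0 0.55 0.015' 10
python3 -m jog '0 0 0 0.11 0.015; 0 0 0 0.22 0.015; 0 0 0 0.33 0.015; 0 0 0 0.44 0.015; 0 0 0 0.54 0.015' 10
python3 -m jog '0 0 0 0 0.015; 0 0 0 0 0.015; 0 0 0 0 0.015; 0 0 0 0 0.015; 0 0 0 0 0.015' 10
python3 d.py
python3 - <<'E'
from h import *
o=sensors.get_obs(); c=np.array(o['tool_pos'])+[0,0,17.3]; out=[]
q=o['orientation']; Rm=R.from_quat([q[1],q[2],q[3],q[0]]).as_matrix(); e=Rm[:,0]  # lean: cap toward +tool x
for n in('scene','top'):
    s=vision.snapshot(n); k=6; u=proj(s,[c-[0,0,50]])[0]; x0,y0=int(u[0]-32),int(u[1]-45)
    im=cv2.convertScaleAbs(cv2.resize(s['img'][y0:y0+90,x0:x0+65],None,fx=k,fy=k,interpolation=cv2.INTER_CUBIC),alpha=1.8); raw=im.copy()
    for th,col in [(0,(0,0,255)),(10,(0,255,0)),(-10,(0,255,255))]:
        t=np.deg2rad(th); ax=np.sin(t)*e+np.array([0,0,np.cos(t)])
        z=((proj(s,[c+ax*11,c-ax*11,c-ax*108])-[x0,y0]+.5)*k).astype(int)
        print(n,th,z.tolist()); cv2.polylines(im,[z.reshape(-1,1,2)],False,col,1)
    cv2.imwrite(f'pics/x_{n}.png',np.hstack([raw,im]))
E
```

```text
time: 15.15
tool_pos: [621.6, -96.7, 345.6]
orientation: [-0.0, 0.327, 0.945, 0.0]
wrist_force: [0.3, 0.8, -0.2]
grip_width: 24.0
time: 15.57
tool_pos: [621.4, -96.7, 345.3]
orientation: [-0.001, 0.571, 0.821, -0.0]
wrist_force: [-0.1, -0.1, 0.4]
grip_width: 23.5
time: 15.98
tool_pos: [621.4, -96.6, 345.3]
orientation: [-0.0, 0.769, 0.639, -0.0]
wrist_force: [0.1, -0.0, 0.1]
grip_width: 23.7
time: 16.4
tool_pos: [621.6, -96.7, 345.9]
orientation: [-0.0, 0.767, 0.641, -0.0]
wrist_force: [-1.2, -0.1, -1.2]
grip_width: 23.8
t 16.4 pos [621.6 -96.7 345.9] psi 79.8 tilt [-0.  0. -1.] j [-0.29  0.26  1.2   0.    1.69 -0.11] F [-1.2 -0.1 -1.2] g 23.8
scene 0 [[183, 171], [188, 209], [208, 367]]
scene 10 [[188, 172], [183, 208], [162, 354]]
scene -10 [[178, 170], [193, 210], [254, 375]]
top 0 [[226, 223], [215, 243], [172, 317]]
top 10 [[219, 222], [221, 244], [227, 326]]
top -10 [[232, 225], [208, 241], [118, 304]]
```

View pics/x_scene.png

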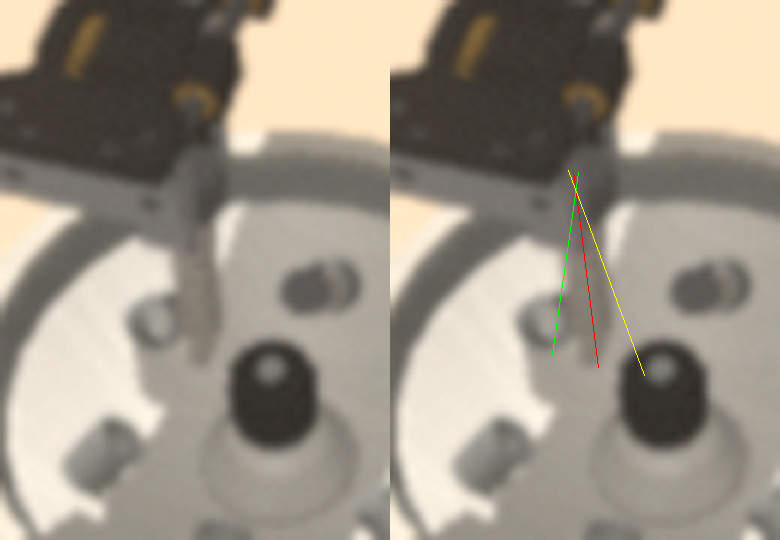

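View pics/x_top.png

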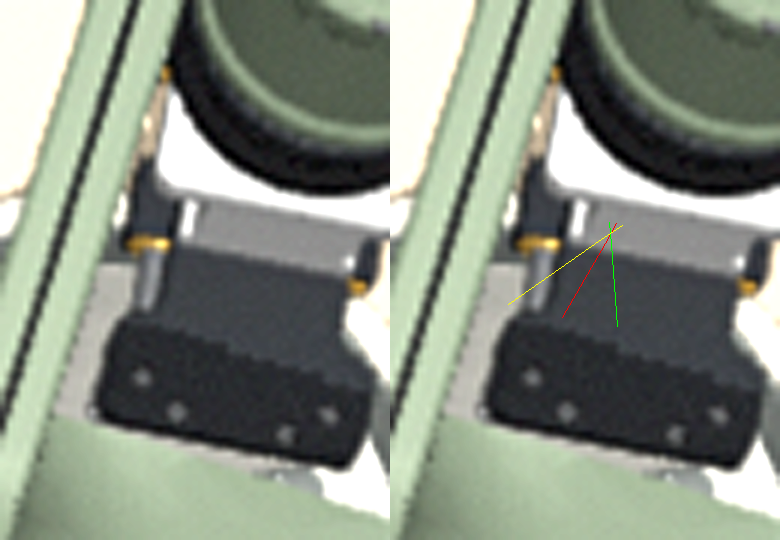

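Run:
```python
from h import *
o=sensors.get_obs(); c=np.array(o['tool_pos'])+[0,0,17.3]
q=o['orientation']; Rm=R.from_quat([q[1],q[2],q[3],q[0]]).as_matrix(); e=Rm[:,0]
acc=[]
for i in range(3):
    s=vision.snapshot('scene')
    for r in vision.trace('scene','tube'):
        if r['at'][0]<300 and r['confidence']>.3:
            m=r['pixels']; ys,xs=np.nonzero(m)
            rows=[y for y in range(ys.min(),ys.max()+1) if m[y].sum()>=5]; rows=rows[len(rows)//4:]
            mid=[np.nonzero(m[y])[0].mean() for y in rows]
            print(r['confidence'],len(rows),'slope',np.polyfit(rows,mid,1)[0], [int(m[y].sum()) for y in rows], np.round(mid,1))
for th in(-5,0,5):
    t=np.deg2rad(th); ax=np.sin(t)*e+np.array([0,0,np.cos(t)])
    z=proj(s,[c-ax*20,c-ax*95]); d=z[1]-z[0]; print(th,d[0]/d[1],z.tolist())
```

```text
0.59 21 slope -0.08153933007150789 [6, 6, 6, 5, 5, 5, 7, 7, 7, 7, 7, 7, 8, 8, 8, 8, 8, 8, 6, 6, 5] [267.5 267.5 267.5 267.  267.  266.  265.  265.  265.  265.  265.  265.
 265.5 265.5 265.5 265.5 265.5 265.5 265.5 265.5 266. ]
0.31 6 slope -0.185714285714305 [8, 10, 10, 10, 9, 6] [284.5 284.5 284.5 284.5 284.  283.5]
0.59 22 slope -0.08930509223905872 [6, 6, 6, 5, 5, 5, 6, 8, 9, 9, 8, 8, 8, 8, 8, 8, 8, 8, 8, 7, 6, 6] [267.5 267.5 267.5 267.  267.  267.  266.5 265.5 265.  265.  265.5 265.5
 265.5 265.5 265.5 265.5 265.5 265.5 265.5 266.  265.5 265.5]
0.57 88 slope -0.04959418125236109 [26, 25, 25, 24, 24, 23, 23, 22, 23, 22, 22, 22, 22, 23, 23, 23, 23, 23, 24, 23, 22, 22, 22, 22, 23, 23, 23, 22, 23, 22, 22, 23, 23, 23, 23, 24, 25, 26, 27, 29, 31, 34, 36, 38, 40, 42, 46, 48, 51, 55, 62, 69, 75, 83, 100, 99, 98, 97, 96, 96, 95, 94, 93, 93, 92, 91, 90, 90, 88, 86, 85, 83, 81, 79, 77, 75, 72, 69, 66, 63, 59, 57, 55, 53, 50, 45, 32, 24] [282.4 280.6 281.1 282.8 282.9 284.9 284.9 282.9 285.  283.4 283.  283.
 283.  280.4 280.9 280.9 280.9 280.4 278.5 280.4 278.5 283.  283.  283.
 284.7 284.
[... 199 characters left out ...]
.5 280.5
 280.  280.5 280.  280.  279.5 280.  279.5 279.5 279.5 279.5 280.  280.
 280.  280.  280.  280.  280.5 280.  280.5 280.  280.  280.  280.  281.
 281.5 282.  279.5 280.5]
0.53 18 slope -0.008898463844126911 [5, 5, 7, 7, 7, 7, 7, 7, 7, 7, 8, 8, 8, 8, 7, 6, 6, 5] [267.  266.  265.  265.  265.  265.  265.  265.  265.  265.  265.5 265.5
 265.5 265.5 266.  265.5 265.5 266. ]
-5 0.24925086312923464 [[264.9988684980753, 213.14248213603022], [270.22125839672236, 234.09482642516232]]
0 0.12643171167121492 [[264.25528777917685, 212.9981968018094], [266.8359701741685, 233.40986695069336]]
5 -0.0036160697319095342 [[263.50667387027977, 212.810699485351], [263.43533603252786, 232.53870337930266]]
```

```bash
python3 - <<'E'
from h import *
s=vision.snapshot('scene'); overlay(s,(556.6,-85),-10.2,-10.2,'pics/y_scene.png'); cv2.imwrite('pics/y_full.png',s['img'])
E
python3 d.py
```

```text
t 16.85 pos [621.6 -96.7 346. ] psi 79.75 tilt [-0. -0. -1.] j [-0.29  0.26  1.2  -0.    1.69 -0.11] F [-0.6 -0.2 -1.4] g 23.8
```

View pics/y_scene.png

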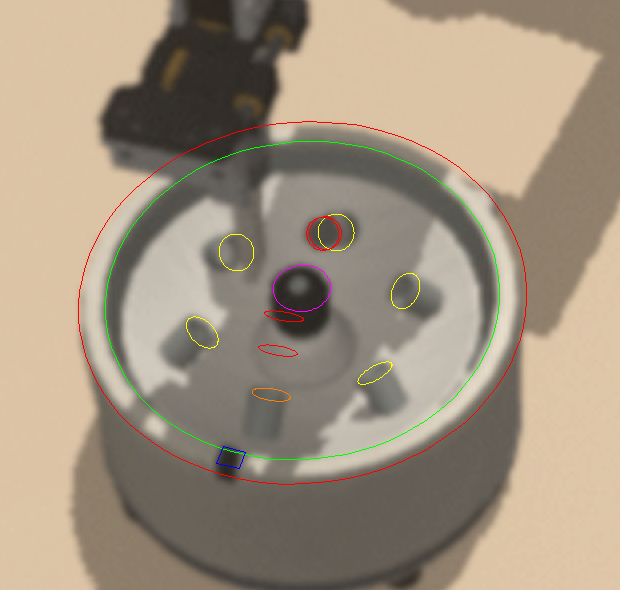

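View pics/y_full.png

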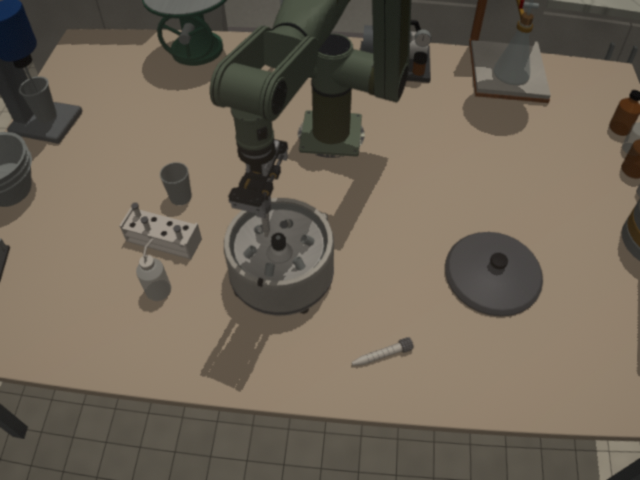

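```bash
python3 -c "
from workcell import ctrl; print(ctrl.close_job())"
```

```text
the job is handed in; nothing more can be done
None
```

The job is done and handed in at about 17 s. The sample tube is held upright, cap on top. Its tip is about 95 mm above the rim, taken from the arm's height and the tube's length.

- **Rotor:** I gripped the knob and turned the rotor about 145° until the sample pocket was in line with the lug. It looked within about 1° in the overlays of both cameras before I gripped the tube. At the end only the scene camera had a clear view, and it showed no change.
- **Tube:** I drew it up the sloping pocket by its cap. With its foot still in the sleeve mouth, I moved the cap towards the rear so that it swung upright between the fingers, then lifted it straight up. I also rolled the gripper 90° at the end to judge the lean from the side.
- **Last checks:** The tube leans about 0–2° by the scene camera. The edge measurements scattered, and the top camera could not confirm it because the arm blocked its view. The tube is held at 23.8 mm opening with 10 N, and wrist forces stayed near zero after the lift.
- **Everything else:** In the last scene picture the balance tube is still in its pocket, and the lid, rack, wash bottle, cup and the look-alike tube on the bench are where they were.

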